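# Pack the damper kit

### The arm

A 6-joint arm with a two-finger parallel gripper is mounted at the origin on the work surface. World frame = base frame: x ahead of the robot, y to its left, z up, the work surface at z = 0. Lengths are in m, angles in rad, forces in N, time in s.
With the tool pointing down it reaches from about 0.275 to 0.825 m from the base axis. Payload 4.9 kg.
Tool frame: the origin (TCP) lies at the very end of the fingers, on their centre line; the grasp point (between the pads) lies robot.tcp_to_grasp behind it (robot.tcp_to_grasp is the distance from the TCP to the grasp point, in m); z points along the fingers, x is the direction in which the jaws open and shut, and the axes are right-handed (so a half turn about z gives the same grasp; the last joint's range is limited). The gripper opens to 85 mm and grips with 20 to 120 N. Pads are 22 mm wide; open, the fingers measure 114 mm over their backs; the gripper's body (76 mm by 85 mm) begins 54 mm behind the grasp point. The pads swing forward as they close: fully open they stand 13 mm farther back than shut.
Start: joints at [-1.292, 0.326, -0.193, 1.052, 0, 1.437], TCP at [0.221, -0.504, 0.203] pointing down, gripper open.
Joint ranges: [-2.65, 2.65], [-0.97, 1.79], [-1.3, 1.35], [-1.93, 2.1], [-1.47, 1.37], [-3.14, 3.14]. Speed limits (rad/s): [2.57, 2.57, 3.14, 3.14, 3.14, 3.14].

### API

Orientations are given as a rotation vector (axis times angle).
In Python, from rig import robot gives the robot as it stands. Calls block until the motion is done:
- robot.reach(position, orientation): joint-space move of the TCP to a pose.
- robot.servo_line(position, v=0.15, rot=None, f_stop=None): straight line of the TCP; rot=None keeps the orientation; v is the mean speed in m/s. With f_stop (N) it stops when the force on the tool has changed by that much, and returns True; else False.
- robot.move_joints(angles): joint-space move.
- robot.set_gripper(opening, grip_force=None): finger opening in m; grip_force is the grip in N (None keeps the last); returns when the fingers have stopped.
- robot.pause(seconds).
- robot.ik(position, orientation): joint angles nearest the present ones, or None.
- robot.get_state(): the state.
- robot.read_camera(name): name is "scene" or "top" or "wrist"; returns (picture, depth): 400x640x3 uint8, red, green, blue; 400x640 float32, m along the optical axis (not along the pixel's ray), 0 where there is no reading.
- robot.get_calibration(name): a dict with "fovy" (degrees; the focal length in pixels is half the picture's height over the tangent of half this angle, whatever the lens; pixels are square), "cx", "cy" (the principal point, pixels), "xyz" and "rotation" of the camera in the world. Camera axes: x right, y up, looking along -z (the intrinsics and any distortion apply to the point x, -y, -z); pixel columns grow to the right and rows downward; lengths in m; the calibration is good to about 2 mm. A picture is of the moment at which its call begins: read the wrist's pose just before it. get_calibration takes no time and is no camera call; for the wrist camera it gives the pose at the moment of the call.
A pose or a line that the arm cannot do raises robot.PlanningError and nothing moves.
- robot.close_job(): hands the job in, once; it reports no verdict.
Trained networks look in the newest picture that a camera, given by its name, has taken for a name from the list of things; names that differ only in an ending like _2 or _b are one class to them, and where a whole thing is asked for, a point or a joint stands for the part that bears it (a point fixed in the world has none). Each returns a list of dicts, best first, with "p" (0 to 1); they miss things now and then, are a little off and sometimes report something else, mostly with a low value. They report only what shows in the picture. A call takes as long as a camera call. They do not tell look-alikes from the thing itself.
- robot.search_frame(camera, query): "bbox" ([left, top, right, bottom] as shares, 0 to 1, of the picture: columns of its width, rows of its height, round what is visible of it).
- robot.trace(camera, query): "mask" (400x640 bool, what is visible of it) and "bbox" ([left, top, right, bottom] as shares, 0 to 1, of the picture: columns of its width, rows of its height, round what is visible of it).
- robot.landmark_of(camera, query): "centre" ([row, column] as shares, 0 to 1, of the picture: columns of its width, rows of its height: a listed point, or the origin of a listed thing).
The state is a dict: "t": time; "joint_positions": joint angles; "qd": joint speeds; "joint_torque": joint torques, N m; "tcp_pos": TCP position; "tcp_rot": TCP orientation; "ft_force": force on the tool from outside, world axes, zero at the start; "wrist_torque": the same for the moment, N m; "gripper_width": finger opening in m.
Only numpy, scipy, OpenCV 4.12 (cv2) and the standard library are available. Lean on these libraries where they do the work, as an engineer would, in place of code of your own. Each camera call takes 0.05 s, during which the arm holds its last target. There are 200 camera calls.

### The job

Pack the damper kit into the wooden caddy: first lay each of the three striped walnut damper blocks flat in the middle of the bay whose floor plate has the colour of its stripe, and then, last of all, stand the white porcelain knob upright in the middle of the white bay without ever tipping it over. Leave the unstriped walnut block and the brass knob where they are on the bench.

Things in the scene. Friction and masses are not known exactly. Their poses are not given: they have to be found in the camera images.
- block_red: Loose dark walnut damper block, a bar 58 mm long (its x axis), 22 mm wide (y) and 28 mm high (z), about 30 g, lying flat on the bench; a 22 mm wide red stripe runs round its middle and two tiny brass dots mark the ends of its top. Origin: centre of the underside. It starts at any yaw. It goes into the bay with the red plate; which way it points there does not matter.
- block_green: Loose dark walnut damper block, a bar 58 mm long (its x axis), 22 mm wide (y) and 28 mm high (z), about 30 g, lying flat on the bench; a 22 mm wide green stripe runs round its middle and two tiny brass dots mark the ends of its top. Origin: centre of the underside. It starts at any yaw. It goes into the bay with the green plate; which way it points there does not matter.
- block_blue: Loose dark walnut damper block, a bar 58 mm long (its x axis), 22 mm wide (y) and 28 mm high (z), about 30 g, lying flat on the bench; a 22 mm wide blue stripe runs round its middle and two tiny brass dots mark the ends of its top. Origin: centre of the underside. It starts at any yaw. It goes into the bay with the blue plate; which way it points there does not matter.
- knob_white: Loose white glazed porcelain knob, about 50 g. It is mushroom-shaped, 33 mm high: foot 26 mm across and 5 mm thick, narrow neck, round head 30 mm across from 20 to 27 mm above the foot and slightly domed above. Origin: centre of the underside of the foot, z up; it stands upright on the bench. It goes last, into the bay with the white plate.
- block_plain: Look-alike: a walnut damper block of the same shape and size (58 x 22 x 28 mm; origin at the centre of the underside, x along its length) but all brown, without a stripe. Loose; it is to be left where it is.
- knob_brass: Look-alike: a polished brass knob, about 110 g, of the same shape as the white one. It is mushroom-shaped, 33 mm high: foot 26 mm across and 5 mm thick, narrow neck, round head 30 mm across from 20 to 27 mm above the foot and slightly domed above. Origin: centre of the underside of the foot, z up; it stands upright on the bench. Loose; it is to be left where it is.
- bay_red: Red floor plate of one bay of the fixed wooden caddy (186 mm square, 2 x 2 bays, centres 90 mm apart; which bay has which colour changes). Plate 82 x 82 x 3 mm; origin: centre of its underside, z up, x and y parallel to the bay's walls. Things rest on its top, 3 mm above the origin, 9 mm above the bench. Bay 84 x 84 mm inside; walls 6 mm thick, tops 11 mm above the plate (20 mm above the bench).
- bay_green: Green floor plate of one bay of the fixed wooden caddy (186 mm square, 2 x 2 bays, centres 90 mm apart; which bay has which colour changes). Plate 82 x 82 x 3 mm; origin: centre of its underside, z up, x and y parallel to the bay's walls. Things rest on its top, 3 mm above the origin, 9 mm above the bench. Bay 84 x 84 mm inside; walls 6 mm thick, tops 11 mm above the plate (20 mm above the bench).
- bay_blue: Blue floor plate of one bay of the fixed wooden caddy (186 mm square, 2 x 2 bays, centres 90 mm apart; which bay has which colour changes). Plate 82 x 82 x 3 mm; origin: centre of its underside, z up, x and y parallel to the bay's walls. Things rest on its top, 3 mm above the origin, 9 mm above the bench. Bay 84 x 84 mm inside; walls 6 mm thick, tops 11 mm above the plate (20 mm above the bench).
- bay_white: White floor plate of one bay of the fixed wooden caddy (186 mm square, 2 x 2 bays, centres 90 mm apart; which bay has which colour changes). Plate 82 x 82 x 3 mm; origin: centre of its underside, z up, x and y parallel to the bay's walls. Things rest on its top, 3 mm above the origin, 9 mm above the bench. Bay 84 x 84 mm inside; walls 6 mm thick, tops 11 mm above the plate (20 mm above the bench).
Mind the look-alikes: they are no part of the job. Leave any purple look-alike of the block_green alone. Leave any orange look-alike of the block_blue alone.

How it is judged:
On the way, in this order (a step that is already met when the one before it is completed fails the run):
1. the three striped blocks lie flat in the middle of the bays of their colours, released (horizontal distance between block_red and bay_red below 0.015 m and z of block_red in the frame of bay_red below 0.007 m and angle between each of block_red, block_green, block_blue's own z axis and vertical below 0.15 rad and horizontal distance between block_green and bay_green below 0.015 m and z of block_green in the frame of bay_green below 0.007 m and horizontal distance between block_blue and bay_blue below 0.015 m and z of block_blue in the frame of bay_blue below 0.007 m and contact force between each of block_red, block_green, block_blue and the fingers below 0.1 N), for 0.2 s.
2. then the white knob stands upright in the middle of the white bay (horizontal distance between knob_white and bay_white below 0.015 m and z of knob_white in the frame of bay_white below 0.007 m and angle between knob_white's own z axis and vertical below 0.15 rad), for 0.2 s.
At the end, for the whole second after the job is handed in: Each striped block lies flat (within 0.15 rad) on the plate of its own colour and the white knob stands upright (within 0.15 rad) on the white plate, each centred within 15 mm of the plate's centre, released and at rest; the unstriped block and the brass knob are within 30 mm of where they began (all of step 1 and all of step 2 and linear speed of each of block_red, block_green, block_blue, knob_white below 0.02 m/s and angular speed of each of block_red, block_green, block_blue, knob_white below 0.2 rad/s and contact force between knob_white and the fingers below 0.1 N and distance of each of block_plain, knob_brass from where it was at the start of the episode below 0.03 m); the robot touches nothing.
It fails at once if the white porcelain knob is tipped over (more than 0.9 rad) (angle between knob_white's own z axis and vertical above 0.9 rad).
It fails at once if the unstriped block is moved more than 30 mm (distance of block_plain from where it was at the start of the episode above 0.03 m).
It fails at once if the brass knob is moved more than 30 mm (distance of knob_brass from where it was at the start of the episode above 0.03 m).
It also fails if it takes over 96 s, if anything falls off the work surface, if the arm or the gripper's body presses on something with over 40 N, if the wrist force passes 120 N, or if a joint passes its speed limit or range.

## Working session

There is one attempt and no reset: what is moved stays moved. The work goes in short steps, each a Python script; the robot and the scene stay as the last script left them, time stands still between calls to the robot, and variables do not carry over. Pictures are saved under pics/ and viewed, about 12 in all and at most 16, crops included, and the job is handed in when it is done.

```bash
ls; mkdir -p pics; python3 - <<'E'
from rig import robot
import cv2,numpy as np
for n in("top","scene"):
    im,d=robot.read_camera(n); cv2.imwrite(f"pics/{n}0.png",im[:,:,::-1])
    print(n,robot.get_calibration(n),(d==0).mean())
    for q in "block_red block_green block_blue block_plain knob_white knob_brass bay_red bay_green bay_blue bay_white".split():
        if n=="top": print(q,[(round(r["p"],2),np.round(np.array(r["centre"])*[400,640],1).tolist()) for r in robot.landmark_of(n,q)[:4]])
print(robot.tcp_to_grasp,robot.get_state()["t"],robot.get_state()["tcp_rot"])
E
```

```text
pics
top {'fovy': 54.6447308450619, 'cx': 322.245075237682, 'cy': 199.08481014208851, 'xyz': array([ 0.50514646, -0.02115901,  0.92719778]), 'rotation': array([ 0.03208994, -0.06484534, -1.54340985])} 0.00404296875
block_red [(0.66, [241.3, 382.6])]
block_green [(0.58, [212.5, 306.9]), (0.47, [254.1, 326.2])]
block_blue [(0.77, [149.2, 401.7]), (0.59, [195.4, 378.7]), (0.56, [160.9, 196.5])]
block_plain [(0.51, [180.3, 440.3])]
knob_white [(0.73, [237.5, 442.7])]
knob_brass [(0.6, [174.1, 320.8])]
bay_red [(0.96, [198.1, 195.8]), (0.28, [158.7, 233.4])]
bay_green [(0.67, [164.4, 196.6]), (0.6, [252.4, 330.6])]
bay_blue [(0.6, [160.8, 233.6])]
bay_white [(0.57, [199.6, 236.7])]
scene {'fovy': 53.44058312369107, 'cx': 318.80219087122896, 'cy': 196.48089250317292, 'xyz': array([ 1.13184943, -0.1268097 ,  0.57617821]), 'rotation': array([0.68892635, 0.56739987, 1.30872811])} 0.00407421875
0.0187 0.6 [-2.62951862e+00  1.71905950e+00  3.95820774e-05]
```

```bash
python3 - <<'E'
import cv2
a=cv2.imread("pics/top0.png")[110:290,150:490]
cv2.imwrite("pics/c0.png",cv2.resize(a,(782,414),interpolation=cv2.INTER_CUBIC))
E
```

```text
(no output)
```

View pics/c0.png

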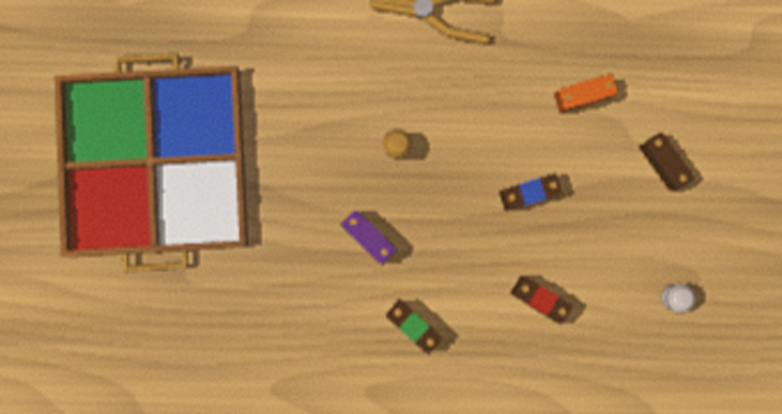

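View pics/top0.png

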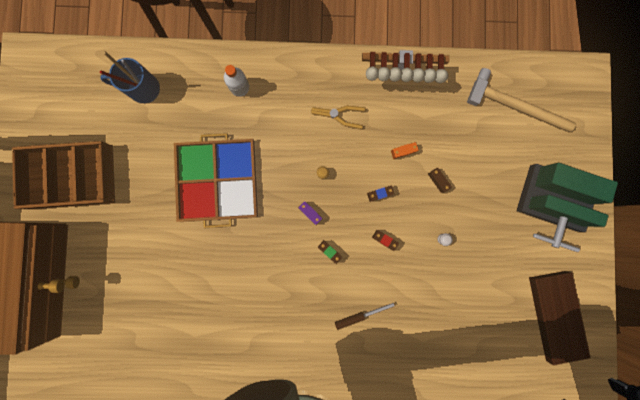

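Top view (full-frame pixels, row/col): red block (240,386), green (251,330), blue (194,382), plain (180,440), white knob (238,446), brass (172,322). The purple and orange look-alikes are at (212,312) and (150,405). The caddy is on the left: green and blue bays on top, red and white below. Next I'll localize these and take a closer wrist view.

```bash
cat > h.py <<'E'
from rig import robot
import cv2,numpy as np
from scipy.spatial.transform import Rotation as R
def ray(cal,rc,z,shape=(400,640)):
    """pixel (row,col) -> world point on plane z"""
    f=200/np.tan(np.radians(cal["fovy"])/2)
    d=R.from_rotvec(cal["rotation"]).apply([(rc[1]-cal["cx"])/f,-(rc[0]-cal["cy"])/f,-1])
    o=np.array(cal["xyz"]); return o+d*(z-o[2])/d[2]
def masks(im):
    hsv=cv2.cvtColor(im,cv2.COLOR_RGB2HSV); H,S,V=[hsv[...,i].astype(int) for i in range(3)]
    return dict(red=((H<6)|(H>174))&(S>170)&(V>90),green=(H>45)&(H<80)&(S>120)&(V>70),
                blue=(H>100)&(H<125)&(S>140)&(V>90),white=(S<40)&(V>150))
def blobs(m,amin):
    n,l,s,c=cv2.connectedComponentsWithStats(m.astype(np.uint8))
    return [(int(s[i,4]),c[i][::-1],l==i) for i in np.argsort(-s[:,4]) if i and s[i,4]>=amin]
def down(yaw):  # tool pointing down, jaws opening along world direction yaw
    c,s=np.cos(yaw),np.sin(yaw)
    return R.from_matrix(np.array([[c,s,0],[s,-c,0],[0,0,-1]]))
E
python3 - <<'E'
from h import *
im,d=robot.read_camera("top");cal=robot.get_calibration("top")
for k,m in masks(im).items():
    m[:,:150]=0;m[:,500:]=0;m[:120]=0;m[300:]=0
    for a,c,b in blobs(m,30)[:4]:
        bay=a>500
        p=ray(cal,c,.009 if bay else .028)
        print(k,a,c.round(1),p.round(4),"depth",d[int(c[0]),int(c[1])].round(3))
        if bay:
            pts=np.argwhere(b)[:,::-1].astype(np.float32); r=cv2.minAreaRect(pts); bx=cv2.boxPoints(r)
            w=np.array([ray(cal,q[::-1],.009)[:2] for q in bx]); print("   sides",np.linalg.norm(np.diff(w,axis=0),axis=1).round(4),"mid",w.mean(0).round(4),"yaw",np.degrees(np.arctan2(*(w[1]-w[0])[::-1])).round(1))
q=robot.get_state()
rv=down(-np.pi/2).as_rotvec()
robot.reach([0.40,-0.12,0.30],rv)
cal=robot.get_calibration("wrist");im,d=robot.read_camera("wrist")
cv2.imwrite("pics/w0.png",im[:,:,::-1]);np.savez("w0.npz",im=im,d=d,**cal)
print(cal,robot.get_state()["t"])
E
```

```text
red 1146 [199.7 197.5] [0.5528 0.2547 0.009 ] depth 0.914
   sides [0.0793 0.0821 0.0788] mid [0.5529 0.2553] yaw -85.9
red 86 [240.1 385.9] [ 0.4698 -0.1895  0.028 ] depth 0.9
green 1117 [161.9 195.9] [0.6424 0.2626 0.009 ] depth 0.921
   sides [0.0791 0.0815 0.0787] mid [0.6425 0.263 ] yaw -85.8
green 91 [251.9 329.6] [ 0.4396 -0.0594  0.028 ] depth 0.894
blue 1054 [159.9 234. ] [0.65   0.1727 0.009 ] depth 0.92
   sides [0.0773 0.0794 0.0769] mid [0.6501 0.1731] yaw -85.3
blue 72 [192.8 381.1] [ 0.5797 -0.1764  0.028 ] depth 0.906
white 1136 [197.7 236.2] [0.5601 0.1639 0.009 ] depth 0.917
   sides [0.0773 0.0828 0.0769] mid [0.5603 0.1642] yaw -85.6
white 106 [239.3 444.4] [ 0.4751 -0.3262  0.028 ] depth 0.896
{'fovy': 59.28382948593755, 'cx': 321.629640427304, 'cy': 198.92240673082412, 'xyz': array([ 0.47410884, -0.12007481,  0.47096845]), 'rotation': array([-0.22924149,  0.23146532, -1.55748124])} 2.3
```

View pics/w0.png

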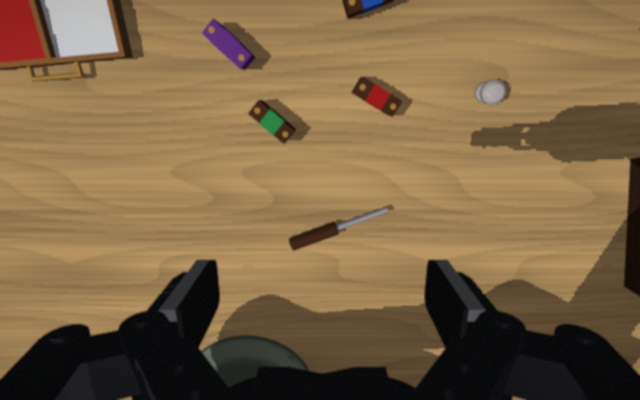

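The wrist view shows green (120,272), red (97,377), the white knob (92,491) and part of blue (5,370), with a screwdriver at (228,340). I'll shift forward so all the parts are in one closer frame.

```bash
cat >> h.py <<'E'
def locate(zt=.028):
    cal=robot.get_calibration("wrist");im,d=robot.read_camera("wrist");out={}
    M=masks(im)
    for k in("red","green","blue"):
        for a,c,b in blobs(M[k],60):
            p=ray(cal,c,zt)
            if a<3000: out.setdefault(k,[]).append((a,p[:2].round(4),c.round(1)))
        for r in robot.trace("wrist","block_"+k):
            pts=cv2.findContours(r["mask"].astype(np.uint8),0,2)[0]
            pts=max(pts,key=cv2.contourArea)[:,0,:]
            w=np.array([ray(cal,q[::-1],zt)[:2] for q in pts.astype(float)],np.float32)
            rc=cv2.minAreaRect(w*1000);bx=cv2.boxPoints(rc)
            e=max((bx[1]-bx[0],bx[2]-bx[1]),key=np.linalg.norm)
            print(k,round(r["p"],2),"mid",np.round(rc[0],1),"size",np.round(rc[1],1),"yaw",np.degrees(np.arctan2(e[1],e[0])).round(1)%180)
    return cal,im,d,out
E
python3 - <<'E'
from h import *
robot.reach([0.47,-0.19,0.24],down(-np.pi/2).as_rotvec())
cal,im,d,out=locate()
for k,v in out.items(): print(k,v)
for q in("knob_white",):
  for r in robot.landmark_of("wrist",q)[:2]:
    c=np.array(r["centre"])*[400,640]; print(q,r["p"],c,ray(cal,c,0))
  for r in robot.trace("wrist",q)[:2]:
    c=np.argwhere(r["mask"]).mean(0); print("trace",c,ray(cal,c,.025),ray(cal,c,.02))
cv2.imwrite("pics/w1.png",im[:,:,::-1])
E
```

```text
red 0.9 mid [ 471.6 -187.4] size [57.8 25.7] yaw 59.4
red 0.7 mid [ 478.1 -324.6] size [34.3 28. ] yaw 47.8
green 0.58 mid [529.8 -14.1] size [64.  31.8] yaw 46.1
blue 0.9 mid [ 579.1 -173.9] size [25.4 58.3] yaw 108.5
blue 0.53 mid [ 471.9 -187. ] size [56.9 24.8] yaw 59.7
red [(429, array([ 0.4704, -0.1876]), array([161.6, 320.2]))]
green [(368, array([ 0.44  , -0.0576]), array([188.2, 204.8]))]
blue [(516, array([ 0.5787, -0.1741]), array([ 55.8, 306.7]))]
knob_white 0.88 [154.6   443.968] [ 0.47343018 -0.33255142  0.        ]
trace [155.1576507  445.58114374] [ 0.47710979 -0.32572111  0.025     ] [ 0.47624231 -0.32747852  0.02      ]
```

View pics/w1.png

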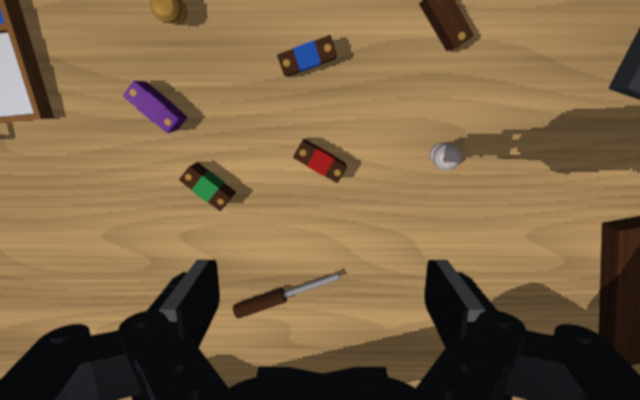

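Top and wrist cameras agree to about 2 mm. In this view red is at (162,320), green (188,205), blue (56,307), the white knob (155,445), purple (105,155) and plain (22,446). Green's dots give a yaw of about 46°. Before the first grasp, I'll touch bare bench to find where the fingertips really end at grasp opening.

```bash
cat >> h.py <<'E'
CY=np.radians(4.8); C=np.array([.6013,.2125]); ex=np.array([np.cos(CY),np.sin(CY)]); ey=np.array([-ex[1],ex[0]])
BAY=dict(green=C+.045*(ex+ey),blue=C+.045*(ex-ey),red=C+.045*(ey-ex),white=C-.045*(ex+ey))
BLK=dict(red=([.4706,-.1876],59.5),green=([.4400,-.0580],46.),blue=([.5788,-.1740],108.5))
def best(xy,z,yaws):
    o=[(abs(q[5]),y) for y in yaws for q in[robot.ik([*xy,z],down(y).as_rotvec())] if q is not None]
    return min(o)[1]
def place(xy,yaws,zp,zup,wopen):
    y=best(xy,zup,yaws); robot.reach([*xy,zup],down(y).as_rotvec())
    print("carry width",robot.get_state()["gripper_width"])
    robot.servo_line([*xy,zp+.015],v=.15); hit=robot.servo_line([*xy,zp],v=.03,f_stop=6)
    s=robot.get_state(); print("placed hit",hit,"z",s["tcp_pos"].round(4),s["ft_force"].round(1))
    robot.set_gripper(wopen); robot.servo_line([*xy,zup],v=.15)
    print("t",robot.get_state()["t"])
def pick(xy,yaws,zg,zup,w,force):
    y=best(xy,zup,yaws); robot.set_gripper(w); robot.reach([*xy,zup],down(y).as_rotvec())
    robot.servo_line([*xy,zg+.03],v=.2)
    print("hit",robot.servo_line([*xy,zg],v=.08,f_stop=8))
    robot.set_gripper(0,grip_force=force); s=robot.get_state()
    print("grip",s["gripper_width"],s["tcp_pos"].round(4),s["ft_force"].round(1))
    robot.servo_line([*xy,zup],v=.15); print("lifted",robot.get_state()["gripper_width"])
E
python3 - <<'E'
from h import *
print({k:v.round(4) for k,v in BAY.items()})
robot.set_gripper(.024)
p=[.36,-.25]
robot.reach([*p,.05],down(best(p,.05,np.radians([90,-90,0,180]))).as_rotvec())
print(robot.servo_line([*p,-.004],v=.03,f_stop=4)); s=robot.get_state(); print(s["tcp_pos"],s["ft_force"],s["gripper_width"])
robot.servo_line([*p,.1],v=.2); print(robot.get_state()["t"])
E
```

```text
{'green': array([0.6424, 0.2611]), 'blue': array([0.6499, 0.1714]), 'red': array([0.5527, 0.2536]), 'white': array([0.5602, 0.1639])}
False
[ 0.36008842 -0.25009284 -0.00386507] [-0.6562468  -0.04636041 -0.22089781] 0.023884206110673083
9.2
```

The tips sit at least 4 mm behind the shut TCP at this opening, so TCP z of about −0.002 is safe for grasping. I'll start with blue.

```bash
cat > run.py <<'E'
import sys
from h import *
def ys(a): return [(np.radians(a+k)+np.pi)%(2*np.pi)-np.pi for k in(0,180)]
for k in sys.argv[1:]:
    xy,yaw=BLK[k]
    pick(xy,ys(yaw+90),-.002,.09,.05,40)
    place(BAY[k],ys(4.8)+ys(94.8),.0065,.09,.036)
im,_=robot.read_camera("top"); cv2.imwrite(f"pics/after_{k}.png",cv2.resize(im[110:290,150:490,::-1],(782,414),interpolation=cv2.INTER_CUBIC))
E
python3 run.py blue
```

```text
hit False
grip 0.018267209817753007 [ 0.5791 -0.1742 -0.0013] [-1.6  0.4  4.7]
lifted 0.01846999154710784
carry width 0.018584089854980997
placed hit True z [0.6501 0.1713 0.0076] [-1.4 -0.8  4.1]
t 16.6167
```

View pics/after_blue.png

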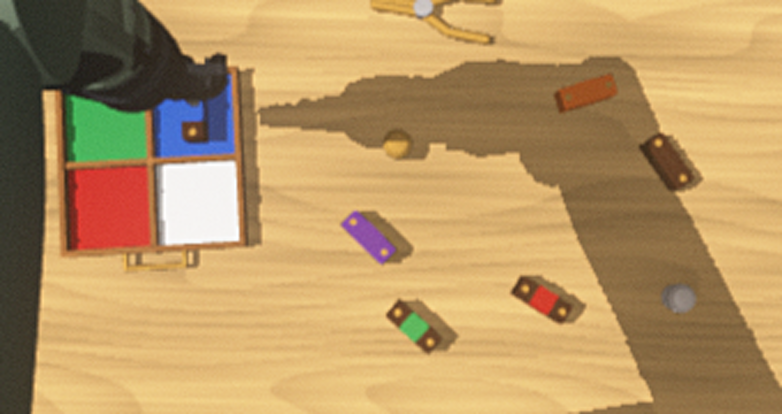

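Blue lies in its bay (a visible end at (132,193) in the crop) and has been released. The other parts are unmoved. Next, red and green.

```bash
python3 run.py red green; python3 - <<'E'
from h import *
p=[.47,-.20]
robot.reach([.45,-.30,.2],down(-np.pi/2).as_rotvec())
im,_=robot.read_camera("top");cal=robot.get_calibration("top")
cv2.imwrite("pics/blocks.png",cv2.resize(im[110:290,150:490,::-1],(782,414),interpolation=cv2.INTER_CUBIC))
M=masks(im)
for k in("red","green","blue"):
    for r in robot.trace("top","block_"+k):
        c=np.argwhere(r["mask"]).mean(0); print(k,round(r["p"],2),ray(cal,c,.034).round(4),r["mask"].sum())
for k,b in BAY.items(): print(k,b.round(4))
cal=robot.get_calibration("wrist");im,_=robot.read_camera("wrist")
for r in robot.trace("wrist","knob_white")[:2]:
    c=np.argwhere(r["mask"]).mean(0); print("knob",r["p"],c,ray(cal,c,.023).round(4))
cv2.imwrite("pics/wk.png",im[:,:,::-1]); print(robot.get_state()["t"])
E
```

```text
hit False
grip 0.01869502998314733 [ 0.4709 -0.1877 -0.0013] [-0.4  0.1  5.6]
lifted 0.018470354238363025
carry width 0.018372968599435876
placed hit True z [0.5529 0.2539 0.0077] [-0.4 -1.1  4.4]
t 24.3583
hit False
grip 0.018942146735333256 [ 0.4405 -0.058  -0.0013] [0.1 1.1 6.8]
lifted 0.0001477530582169569
carry width 0.00013687524318974355
placed hit False z [0.6423 0.2611 0.0064] [-0.3  0.1 -0.6]
t 31.875
red 0.78 [0.5513 0.2498 0.034 ] 336
red 0.37 [ 0.6226 -0.0379  0.034 ] 124
green 0.67 [ 0.4383 -0.0586  0.034 ] 300
green 0.47 [ 0.5271 -0.0122  0.034 ] 217
blue 0.86 [0.6484 0.1673 0.034 ] 313
blue 0.71 [ 0.6799 -0.2277  0.034 ] 257
green [0.6424 0.2611]
blue [0.6499 0.1714]
red [0.5527 0.2536]
white [0.5602 0.1639]
knob 0.63 [144.27633379 351.0875513 ] [ 0.4757 -0.3276  0.023 ]
34.3833
```

View pics/blocks.png

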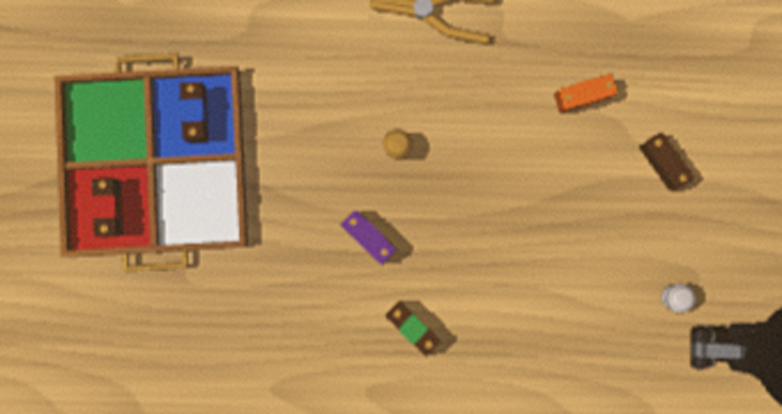

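View pics/wk.png

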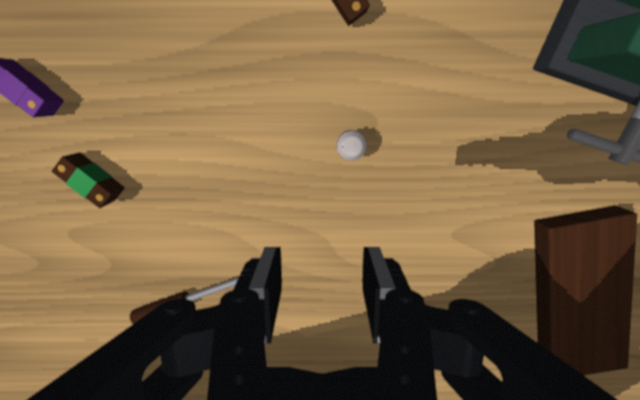

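Red and blue are well centred. Green slipped out of the grip on lifting and still lies flat at about (0.438,−0.059), at crop pixel (327,413). I'll re-measure it from directly above and regrip lower and harder.

```bash
python3 - <<'E'
from h import *
robot.reach([.385,-.06,.16],down(-np.pi/2).as_rotvec())
cal=robot.get_calibration("wrist");im,d=robot.read_camera("wrist")
a,c,b=max(blobs(masks(im)["green"],60),key=lambda t:t[0]); print(a,c,ray(cal,c,.028))
hsv=cv2.cvtColor(im,cv2.COLOR_RGB2HSV)
for r in robot.landmark_of("wrist","block_green"): print(r["p"],ray(cal,np.array(r["centre"])*[400,640],0).round(4))
for r in robot.trace("wrist","block_green")[:2]:
    w=np.array([ray(cal,q,.028)[:2]*1000 for q in np.argwhere(r["mask"]).astype(float)],np.float32)
    rc=cv2.minAreaRect(w);bx=cv2.boxPoints(rc);e=max((bx[1]-bx[0],bx[2]-bx[1]),key=np.linalg.norm)
    print(r["p"],rc,np.degrees(np.arctan2(e[1],e[0]))%180)
# side lengths/edges of stripe square
pts=np.argwhere(b); w=np.array([ray(cal,q,.028)[:2]*1000 for q in pts.astype(float)],np.float32); print(cv2.minAreaRect(w))
r0,c0=int(c[0]),int(c[1]); cr=im[max(0,r0-75):r0+75,max(0,c0-100):c0+100,::-1]; print(r0,c0)
cv2.imwrite("pics/g1.png",cv2.resize(cr,None,fx=3,fy=3,interpolation=cv2.INTER_CUBIC))
E
```

```text
692 [120.8367052  317.36127168] [ 0.43793864 -0.05653493  0.028     ]
0.68 [ 0.4388 -0.0547  0.    ]
0.68 [ 0.5276 -0.007   0.    ]
0.86 ((438.6412658691406, -56.12696838378906), (56.72032165527344, 22.664806365966797), 45.414642333984375) 45.414623
0.69 ((521.4874877929688, -16.698894500732422), (45.733829498291016, 23.44176483154297), 46.39949417114258) 46.39948
((437.7198181152344, -56.467529296875), (22.920433044433594, 21.330989837646484), 46.92565155029297)
120 317
```

View pics/g1.png

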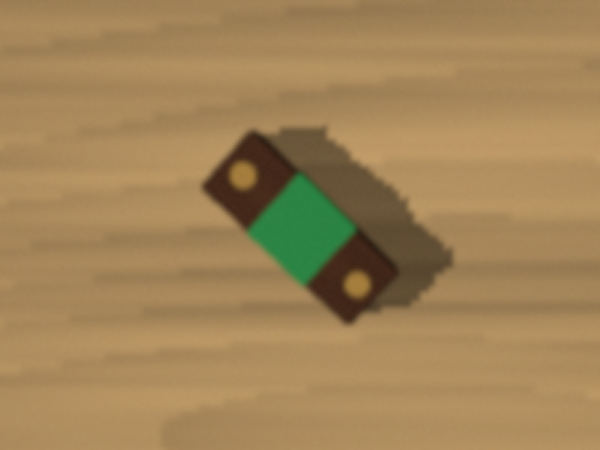

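The crop shows green lying flat and centred, with dots along a 45–46° line. The pose was right, so the grip was too shallow or too weak.

```bash
python3 - <<'E'
from h import *
def ys(a): return [(np.radians(a+k)+np.pi)%(2*np.pi)-np.pi for k in(0,180)]
pick([.4382,-.0568],ys(136),-.005,.09,.05,80)
if robot.get_state()["gripper_width"]>.01: place(BAY["green"],ys(4.8)+ys(94.8),.0035,.09,.036)
print(robot.get_state()["t"])
E
```

```text
hit False
grip 0.018260645437104806 [ 0.4388 -0.0569 -0.0041] [-0.6  0.9  6.4]
lifted 0.018678730246124917
carry width 0.01817593259896962
placed hit True z [0.6425 0.2613 0.005 ] [-1.2  1.   4.6]
t 44.8
44.8
```

```bash
python3 - <<'E'
from h import *
p=[.476,-.3267]
robot.set_gripper(.055)
y=best(p,.1,np.radians([-90,90,0,180,45,-45,135,-135]));rv=down(y).as_rotvec();print(np.degrees(y))
robot.reach([*p,.1],rv)
im,_=robot.read_camera("top");cal=robot.get_calibration("top")
cv2.imwrite("pics/b2.png",cv2.resize(im[110:290,150:490,::-1],(782,414),interpolation=cv2.INTER_CUBIC))
for k in("red","green","blue"):
    r=robot.trace("top","block_"+k)[0]; c=np.argwhere(r["mask"]).mean(0); print(k,ray(cal,c,.034)[:2].round(4),BAY[k].round(4))
robot.servo_line([*p,.04],v=.15)
print("hit",robot.servo_line([*p,-.001],v=.05,f_stop=4))
robot.set_gripper(0,grip_force=50); s=robot.get_state(); print(s["gripper_width"],s["tcp_pos"],s["ft_force"].round(1))
robot.servo_line([*p,.004],v=.03); print(robot.get_state()["gripper_width"])
im,_=robot.read_camera("wrist");cv2.imwrite("pics/k1.png",im[:,:,::-1]); print(robot.get_state()["t"])
E
```

```text
45.0
red [0.5521 0.2496] [0.5527 0.2536]
green [0.6386 0.2566] [0.6424 0.2611]
blue [0.6487 0.1674] [0.6499 0.1714]
hit False
4.603927158591147e-05 [ 0.47981147 -0.32941952  0.00385866] [-0.2  2.3 25.9]
0.000291837122234373
50.1333
```

View pics/b2.png

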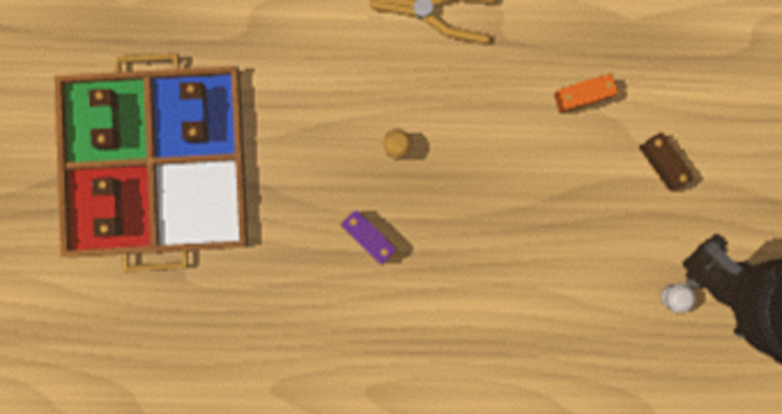

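View pics/k1.png

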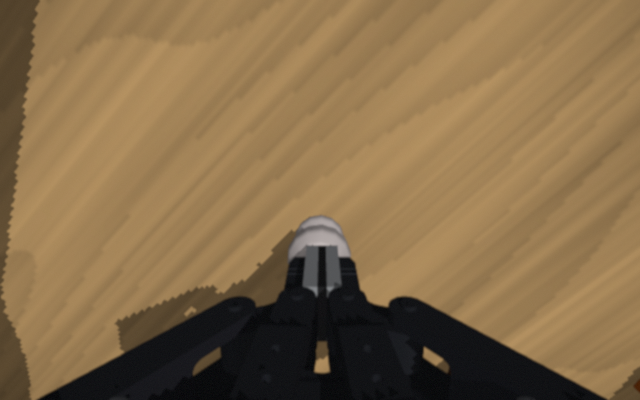

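All three blocks are in their bays. The trace centroids differ from the plate centres by 4–6 mm, the same bias on each. However, the jaws closed fully without the knob: it now shows just in front of the fingertips at (235,320). I'll rise slowly and straight up, then look.

```bash
python3 - <<'E'
from h import *
p=robot.get_state()["tcp_pos"]
robot.servo_line([p[0],p[1],.06],v=.05)
robot.servo_line([p[0]-.02,p[1]-.02,.16],v=.15)
print(robot.get_state()["tcp_pos"])
cal=robot.get_calibration("wrist");im,d=robot.read_camera("wrist")
for r in robot.trace("wrist","knob_white")[:2]:
    q=np.argwhere(r["mask"]); c=q.mean(0); print(r["p"],c,ray(cal,c,.023).round(4)); r0,c0=c.astype(int)
    zs=[]
    f=200/np.tan(np.radians(cal["fovy"])/2)
    w=np.array([R.from_rotvec(cal["rotation"]).apply(np.array([(b-cal["cx"])/f,-(a-cal["cy"])/f,-1])*d[a,b])+cal["xyz"] for a,b in q if d[a,b]>0])
    print("z pct",np.percentile(w[:,2],[5,50,95,99]).round(4)); t=w[w[:,2]>.026]; print("top pts",len(t),t.mean(0),np.ptp(t,axis=0))
for r in robot.landmark_of("wrist","knob_white")[:1]: print(ray(cal,np.array(r["centre"])*[400,640],0))
cv2.imwrite("pics/k2.png",im[:,:,::-1]); print(robot.get_state()["t"])
E
```

```text
[ 0.455868   -0.34640705  0.15912328]
0.7 [178.49234136 351.21006565] [ 0.4749 -0.3264  0.023 ]
z pct [0.0064 0.0306 0.0329 0.0334]
top pts 813 [ 0.47434328 -0.32624926  0.0305223 ] [0.02893044 0.0289566  0.00774771]
[ 0.4788566 -0.3270258  0.       ]
52.3917
```

View pics/k2.png

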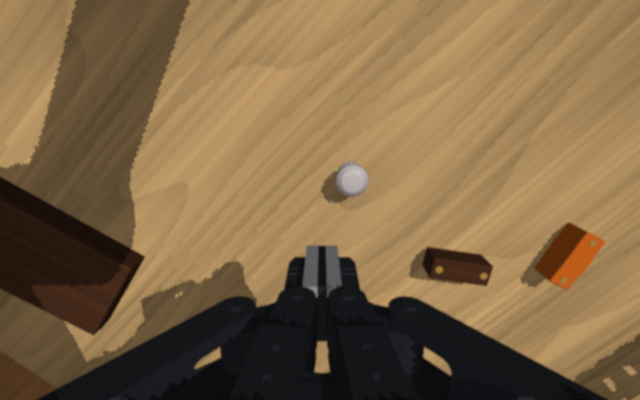

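The knob still stands upright and unmoved at (0.4745,−0.3263), pixel (180,352). The jaws must have closed over its dome, so the real fingertips sit higher than the TCP. I'll measure this from the wrist depth image at several openings.

```bash
python3 - <<'E'
from h import *
for w in(0,.03,.05):
    robot.set_gripper(w)
    s=robot.get_state();cal=robot.get_calibration("wrist");im,d=robot.read_camera("wrist")
    f=200/np.tan(np.radians(cal["fovy"])/2)
    a,b=np.mgrid[200:330,220:420]; a,b=a.ravel(),b.ravel(); dd=d[a,b]
    P=R.from_rotvec(cal["rotation"]).apply(np.c_[(b-cal["cx"])/f,-(a-cal["cy"])/f,-np.ones(len(a))]*dd[:,None])+cal["xyz"]
    L=R.from_rotvec(s["tcp_rot"]).inv().apply(P-s["tcp_pos"])
    m=(dd>0)&(dd<.22)&(L[:,2]>-.08)&(L[:,2]<.02)
    print(w,s["gripper_width"],s["tcp_pos"].round(3),"n",m.sum(),"local z pct",np.percentile(L[m,2],[50,90,99,100]).round(4))
    t=m&(L[:,2]>np.percentile(L[m,2],97)); print("  tip x",L[t,0].min().round(4),L[t,0].max().round(4),"y",L[t,1].min().round(4),L[t,1].max().round(4), "inner gap", L[m&(L[:,0]>0),0].min().round(4),L[m&(L[:,0]<0),0].max().round(4))
print(robot.get_state()["t"])
E
```

```text
0 0.00023344753438035454 [ 0.456 -0.347  0.159] n 5938 local z pct [-0.0673 -0.0425 -0.0342 -0.0313]
  tip x -0.0112 0.0121 y -0.0119 -0.0069 inner gap 0.0002 -0.0
0.03 0.029954605235823523 [ 0.456 -0.347  0.16 ] n 5931 local z pct [-0.0617 -0.0401 -0.0317 -0.0275]
  tip x -0.0208 0.0224 y -0.0118 0.0106 inner gap 0.0157 -0.014
0.05 0.04998816548041382 [ 0.456 -0.347  0.16 ] n 5229 local z pct [-0.0574 -0.0399 -0.0331 -0.0308]
  tip x -0.0302 0.0322 y -0.0113 0.0096 inner gap 0.0255 -0.0238
53.4917
```

The fingers really end about 30 mm short of the reported TCP. That fits everything seen so far: no bench contact, the green slip, and the 26 N press on the knob's dome at TCP z = 4 mm. For the knob I'll go to TCP z = −0.022, putting the tips near 9 mm, with a force guard. The block poses in the bays are unaffected.

```bash
python3 - <<'E'
from h import *
p=[.4745,-.3263]; rv=down(np.radians(45)).as_rotvec()
robot.set_gripper(.055); robot.reach([*p,.06],rv)
robot.servo_line([*p,.02],v=.15)
print("hit",robot.servo_line([*p,-.022],v=.05,f_stop=4),robot.get_state()["tcp_pos"].round(4))
robot.set_gripper(0,grip_force=40); s=robot.get_state(); print(s["gripper_width"],s["tcp_pos"].round(4),s["ft_force"].round(1))
if s["gripper_width"]>.015:
    robot.servo_line([*p,.02],v=.08); print(robot.get_state()["gripper_width"])
    im,_=robot.read_camera("wrist");cv2.imwrite("pics/k3.png",im[:,:,::-1])
print(robot.get_state()["t"])
E
```

```text
hit False [ 0.4747 -0.3265 -0.0218]
0.027316720152502028 [ 0.4748 -0.3265 -0.0214] [-0.8  0.6  5.3]
0.027334823894502466
56.7083
```

View pics/k3.png

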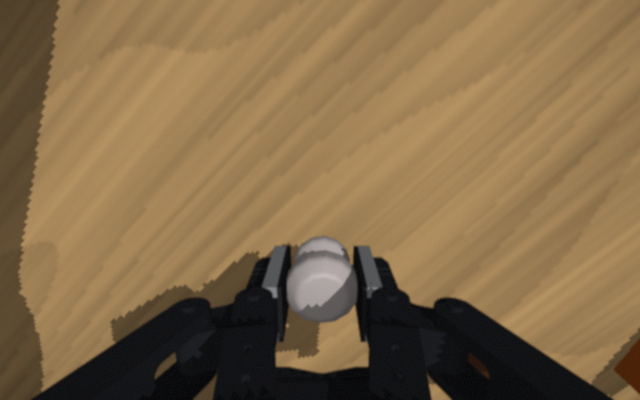

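The knob is held level between the pads, with its head at (285,322). Now to place it in the white bay.

```bash
python3 - <<'E'
from h import *
def ys(a): return [(np.radians(a+k)+np.pi)%(2*np.pi)-np.pi for k in(0,180)]
s=robot.get_state(); robot.servo_line([*s["tcp_pos"][:2],.07],v=.15)
place(BAY["white"],ys(4.8)+ys(94.8),-.0135,.07,.043)
robot.reach([.40,-.05,.25],down(-np.pi/2).as_rotvec())
im,d=robot.read_camera("top");cal=robot.get_calibration("top")
cv2.imwrite("pics/fin.png",cv2.resize(im[110:290,150:490,::-1],(782,414),interpolation=cv2.INTER_CUBIC))
f=200/np.tan(np.radians(cal["fovy"])/2)
a,b=np.mgrid[130:235,165:265];a,b=a.ravel(),b.ravel();dd=d[a,b]
P=R.from_rotvec(cal["rotation"]).apply(np.c_[(b-cal["cx"])/f,-(a-cal["cy"])/f,-np.ones(len(a))]*dd[:,None])+cal["xyz"]
for k,c in BAY.items():
    m=(abs((P[:,:2]-c)@ex)<.038)&(abs((P[:,:2]-c)@ey)<.038); h=P[m]; t=h[h[:,2]>.024]
    print(k,"floor",np.median(h[:,2]).round(4),"top",np.percentile(t[:,2],[10,50,95]).round(4),"off mm",((t[:,:2].min(0)+t[:,:2].max(0))/2*1000-c*1000).round(1),len(t))
print(robot.get_state()["t"])
E
```

```text
carry width 0.02722480376259358
placed hit True z [ 0.5603  0.1639 -0.0125] [-1.4 -0.4  4.9]
t 61.1
green floor 0.0095 top [0.0319 0.0361 0.0389] off mm [-2.5 -2.2] 279
blue floor 0.0094 top [0.0331 0.0364 0.0391] off mm [-0.4 -2.4] 274
red floor 0.0095 top [0.0327 0.0363 0.0388] off mm [-1.6 -0.6] 281
white floor 0.009 top [0.0355 0.0393 0.0429] off mm [ 1.  -2.5] 133
63.4917
```

View pics/fin.png

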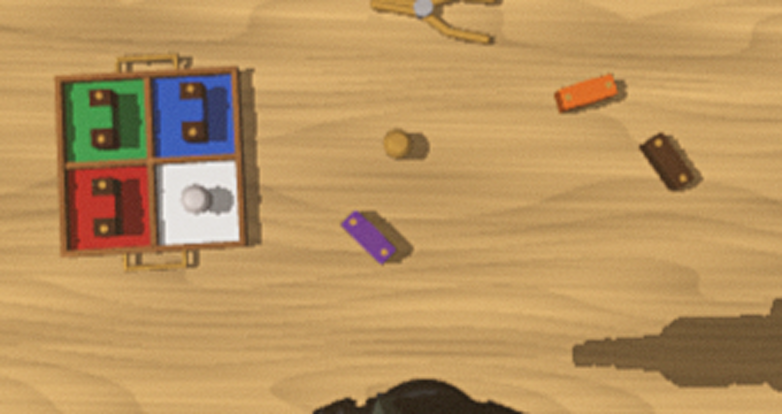

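Each block lies in the bay of its colour and the white knob stands at (200,196), all within about 3 mm of centre and at the expected heights. The plain block, brass knob, purple and orange are unmoved, so I'm handing in.

```bash
python3 -c "
from rig import robot
print(robot.close_job(), robot.get_state()['t'])"
```

```text
the job is handed in; nothing more can be done
the job is handed in; nothing more can be done
```

The job is handed in: the red, green and blue blocks lie flat in the bays of their colours. The white knob went in last and stands upright in the white bay, after about 64 s of the 96 s.

**Last checks:**
- In the final top-camera depth, everything packed sits within about 3.5 mm of its plate centre. Block tops are near 36–37 mm and the knob top near 42 mm, as expected.
- In the last picture the plain block, brass knob, purple block and orange block look unmoved.
- An earlier check by mask centroid put the blocks 4–6 mm off centre, with a similar bias on all three. The depth check disagreed, and both are well inside 15 mm.

**What went wrong on the way:**
- **Green block:** it slipped out of the first grasp and stayed flat on the bench. I measured it again and the second grasp held.
- **White knob:** the first grasp closed over its dome and pressed on it with about 26 N. It stayed upright and did not move.
- **Cause of both:** the wrist depth image showed the fingers end about 30 mm short of the reported TCP, so both first grasps were too shallow. I corrected for that on the knob, and its second grasp held.

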